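# Lock the strainer coupling onto the tank fitting

## Task

Push the strainer coupling along its rails fully home onto the grooved adaptor of the little grey tank while both of its cam arms are still open. Then swing the two cam arms shut one after the other, either one first, until each lies fully back along the coupling. Leave the things lying around where they are.

Things in the scene. Friction and masses are not known exactly. Their poses are not given: they have to be found in the camera images.
- fitting: Steel base plate (220 x 130 x 12 mm) with rails (below 22 mm), fixed to the bench; it carries the grey tank (61 x 106 mm, 120 mm high with its cap), the adaptor and the coupling. Origin on the bench, on the axis seen from above, 50 mm behind adaptor_tip; the plate runs from 55 mm behind it to 165 mm ahead, the tank from 102 mm ahead. x: level, along the pushing direction; y left of that; z up.
- adaptor_tip (a point): Centre of the free end of the grooved metal adaptor, a level stub 53 mm in diameter and 49 mm long on the front of the tank; its axis is 70 mm above the bench. x axis: level, along the stub from this point into the tank, the direction in which the coupling is pushed; y axis: level, to the left of that; z up.
- coupling_back (a point): Centre of the coupling's flat round back face (44 mm in diameter), the face to push on, on the axis 70 mm above the bench; moves with the coupling; axes as adaptor_tip. The coupling (black pot 54 mm in diameter, then metal body 66 mm) is 100 mm long from this face to its mouth, its top 103 mm above the bench. When home, this face is 60 mm behind adaptor_tip (x = -60 mm).
- coupling (a joint): Travel of the coupling along its rails towards the tank (m): 0 = pulled fully back, 0.060 = home against its stop on the adaptor; starts between 0 and 0.02. Guided, so it cannot tip or turn; it needs a push of about 9 N and stays where it is left.
- cam_left (a joint): Left cam arm (on the coupling's +y side), hinged on an upright pin. 0 = shut against its stop, arm straight back along the coupling, parallel to the axis; grows as the tip swings outwards, 1.45 = fully open; starts at 1.1 to 1.4. Stays where left, no spring; friction about 0.06 N m (1 N at 60 mm from the pin). Its cam nose catches on the adaptor's lip if the coupling is not home.
- cam_right (a joint): Right cam arm (on the coupling's -y side), hinged on an upright pin. 0 = shut against its stop, arm straight back along the coupling, parallel to the axis; grows as the tip swings outwards, 1.45 = fully open; starts at 1.1 to 1.4. Stays where left, no spring; friction about 0.06 N m (1 N at 60 mm from the pin). Its cam nose catches on the adaptor's lip if the coupling is not home.
- cam_left_pivot (a point): Pivot pin of the left cam arm, 85 mm ahead of the coupling's back face (+x) and 39 mm left of the axis (+y), at the axis height (70 mm above the bench); moves with the coupling. z axis up; its x axis points from the tip to the pivot along the arm (turns with it).
- cam_left_tip (a point): Free end of the left cam arm, a flat steel bar 80 mm long from pin to tip, 8 mm thick, 16 to 18 mm tall, centred at the axis height; the bar's mid-plane lies 2 mm outward of the pin. Same axes as cam_left_pivot. Shut: 5 mm ahead of the coupling's back face and 41 mm left of the axis.
- cam_right_pivot (a point): Pivot pin of the right cam arm, mirror image of the left: 85 mm ahead of the coupling's back face, 39 mm right of the axis (-y), 70 mm above the bench.
- cam_right_tip (a point): Free end of the right cam arm, mirror image of the left one. Shut: 5 mm ahead of the coupling's back face and 41 mm right of the axis.
- wood_block: Bystander: wooden block 45 x 75 x 30 mm lying beside the fitting under the swing of the left arm; origin at the centre of its underside. Leave alone.
- jar_lid: Bystander: metal jar lid 73 mm across, 13 mm high, beside the fitting under the swing of the right arm; origin at the centre of its underside. Leave alone.
- timer: Bystander: round white wind-up timer with a bar knob, 62 mm across, 38 mm high, on the bench left of the fitting; origin under its centre. Leave alone.
- rinse_bottle: Bystander: lilac bottle 62 mm across, 116 mm high, standing at the right; origin under its centre. Leave alone.
- tape_roll: Bystander: roll of masking tape 100 mm across, 25 mm high, at the left; origin under its centre. Leave alone.

How it is judged:
On the way, in this order (a step that is already met when the one before it is completed fails the run):
1. The coupling is fully home on the adaptor while both cam arms are still open (value of joint coupling above 0.057 m and value of joint each of cam_left, cam_right above 0.7 rad), for 0.1 s.
2. One cam arm is shut, the other still open (one after the other), the coupling still home (value of joint coupling above 0.057 m and ((value of joint cam_left below 0.12 rad and value of joint cam_right above 0.7 rad) or (value of joint cam_right below 0.12 rad and value of joint cam_left above 0.7 rad))), for 0.1 s.
3. Both cam arms are shut (value of joint coupling above 0.057 m and value of joint each of cam_left, cam_right below 0.12 rad), for 0.1 s.
At the end, for the whole second after the job is handed in: The coupling is home (within 3 mm of its stop) and both cam arms are shut (within 0.12 rad of lying straight back along the coupling) (all of step 3); the robot touches nothing.
It fails at once if A thing lying around is shoved away (more than 30 mm) (distance of any of wood_block, jar_lid, timer, rinse_bottle, tape_roll from where it was at the start of the episode above 0.03 m).
It also fails if it takes over 51 s, if anything falls off the work surface, if the arm or the gripper's body presses on something with over 40 N, if the wrist force passes 120 N, or if a joint passes its speed limit or range.

## Robot

A 6-joint arm with a two-finger parallel gripper is mounted at the origin on a cart in front of the work surface, level with it; the furniture and walls round the work are solid. World frame = base frame: x ahead of the robot, y to its left, z up, the work surface at z = 0. Lengths are in m, angles in rad, forces in N, time in s.
With the tool pointing down it reaches from about 0.425 to 0.95 m from the base axis. Payload 3.5 kg.
Tool frame: the origin (TCP) lies on the mounting face of the last link; the fingertips stand 173 mm ahead of it and the grasp point (between the pads) lies 155 mm ahead of it; z points along the fingers, x is the direction in which the jaws open and shut, and the axes are right-handed (so a half turn about z gives the same grasp; the last joint's range is limited). The gripper opens to 85 mm and grips with 20 to 120 N. Pads are 22 mm wide; open, the fingers measure 114 mm over their backs; the gripper's body (76 mm by 85 mm) begins 54 mm behind the grasp point. The pads swing forward as they close: fully open they stand 13 mm farther back than shut.
Start: joints at [-1.435, 0.286, 1.577, -0, 1.279, -0.15], TCP at [0.19, -0.648, 0.405] pointing down, gripper open.
Joint ranges: [-2.77, 2.77], [-0.9, 2.22], [0.21, 2.48], [-1.53, 4.67], [0.24, 2.81], [-2.84, 2.84]. Speed limits (rad/s): [2.79, 2.79, 3.14, 3.14, 3.14, 3.14].

## Interface

Orientations are given as a unit quaternion [x, y, z, w].
In Python, from plant import get_state, read_camera, sign_off gives the robot as it stands.
- The arm moves only by the shell command python3 -m jog 'ROWS' [FORCE]. ROWS is JSON, a list of rows, each an object of numbers: "grip": the closure, from 0 (fully open) to 1 (shut); "x", "y", "z": the shift along the tool's x, y, z in mm; "rx", "ry", "rz": the turn, a rotation vector about the tool's x, y, z in degrees. A call has 1 to 8 rows; each row shifts and turns the commanded pose from where the row before left it, along the tool's axes as they then stand; what a row does not reach is not made up. A row lasts 1/12 s, in which the tool goes at most 41.7 mm and 7.16 degrees, less where a joint would pass 70% of its speed; a pose out of reach is approached as far as the arm can. A call with a gripper value outside its range is refused whole. The fingers move at their own pace and stop on an object; FORCE is the grip in N (left out, the last holds). Time passes only in rows, so rows that do not move let the fingers close. It gives the time, the measured TCP pose, the force and the opening at its end, in the units of the state.
- get_state(): the state, without advancing time (a new reading comes with each control period).
- read_camera(name): name is "scene" or "top" or "wrist"; returns a dict with "frame" (480x640x3 uint8, red, green, blue), "intrinsics" (3x3 intrinsics, pixels), "R" (3x3) and "t" (3): a world point X has camera coordinates R X + t. Camera axes: x right, y down, z forward; pixel columns grow to the right and rows downward; lengths in m; the calibration is good to about 2 mm. A picture is of the moment at which its call begins. There is no depth.
- sign_off(): hands the job in, once; it reports no verdict.
The state is a dict: "time": time; "qpos": joint angles; "dq": joint speeds; "joint_efforts": joint torques, N m; "eef_pos": TCP position; "tcp_rot": TCP orientation; "contact_force": force on the tool from outside, world axes, zero at the start; "wrist_torque": the same for the moment, N m; "opening": opening from 0.0 (shut) to 1.0 (fully open).
Only numpy, scipy, OpenCV 4.12 (cv2) and the standard library are available. Lean on these libraries where they do the work, as an engineer would, in place of code of your own. Each camera call takes 0.05 s, during which the arm holds its last target.

## Working session

There is one attempt and no reset: what is moved stays moved. The work goes in short steps, Python scripts to look and compute and a shell command to move; the robot and the scene stay as the last step left them, time stands still between calls to the robot, and variables do not carry over. Pictures are saved under pics/ and viewed, and the job is handed in when it is done.

```bash
ls; mkdir -p pics
python3 - <<'E'
from plant import get_state, read_camera
import cv2,json
s=get_state();print({k:s[k] for k in s})
for n in ["scene","top","wrist"]:
    c=read_camera(n);cv2.imwrite(f"pics/{n}0.png",c["frame"][:,:,::-1]);print(n,c["intrinsics"],c["R"],c["t"])
E
```

```text
pics
{'time': 0.0, 'qpos': array([-1.43500911e+00,  2.87166631e-01,  1.57818520e+00, -5.17088707e-06,
        1.27864227e+00, -1.49992123e-01]), 'dq': array([-0.00053825, -0.00090053,  0.00046774, -0.00157922,  0.00052545,
        0.0003903 ]), 'joint_efforts': array([ 2.15266400e-04, -4.05976760e+01, -2.92624140e+01, -1.31689303e-04,
        5.82674460e-03,  3.88209529e-06]), 'eef_pos': array([ 0.1902837 , -0.64735405,  0.40334162]), 'tcp_rot': array([ 0.80059505, -0.59920458, -0.00084475, -0.00085331]), 'contact_force': array([-0.29137762, -0.16460185,  0.45631134]), 'wrist_torque': array([ 0.03347054,  0.03842431, -0.01088615]), 'opening': 1.0013315091719857}
scene [[462.41632477   0.         328.0833413 ]
 [  0.         462.41632477 236.1478442 ]
 [  0.           0.           1.        ]] [[-0.82924516 -0.55864438 -0.01639849]
 [-0.27581794  0.43458778 -0.85735519]
 [ 0.48608325 -0.70643465 -0.51446396]] [0.46593102 0.23368048 0.8592731 ]
top [[471.64484319   0.         320.62116738]
 [  0.         471.64484319 240.923179  ]
 [  0.           0.           1.        ]] [[ 1.94272115e-02 -9.99810346e-01  1.36190978e-03]
 [-9.94390925e-01 -1.94635194e-02 -1.03960860e-01]
 [ 1.03967651e-01  6.65398886e-04 -9.94580457e-01]] [-0.01240207  0.56929275  1.12449805]
wrist [[330.96471021   0.         325.0568942 ]
 [  0.         330.96471021 236.7548344 ]
 [  0.           0.           1.        ]] [[ 0.28189473 -0.95943865 -0.00358206]
 [-0.91877855 -0.27101998  0.2870438 ]
 [-0.27637173 -0.07762502 -0.95791076]] [-0.67338659 -0.03708226  0.38117993]
```

View pics/top0.png

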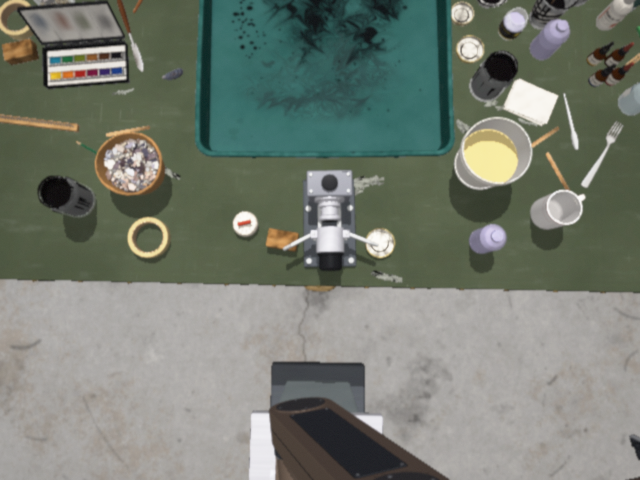

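View pics/scene0.png

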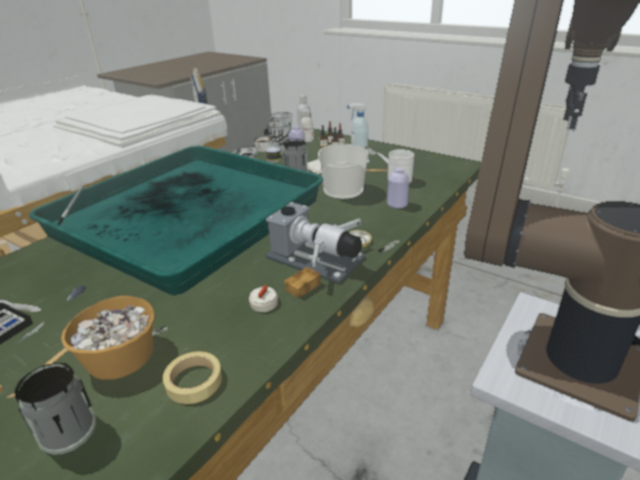

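```bash
cat > h.py <<'E'
import numpy as np,cv2
from plant import get_state, read_camera
def ray(c,u,v):
    d=np.linalg.inv(c["intrinsics"])@np.array([u,v,1.]);R=np.array(c["R"]);t=np.array(c["t"])
    return -R.T@t, R.T@d
def onz(c,u,v,z):
    o,d=ray(c,u,v);return o+d*(z-o[2])/d[2]
def proj(c,X):
    p=c["intrinsics"]@(np.array(c["R"])@np.array(X)+c["t"]);return p[:2]/p[2]
E
python3 - <<'E'
from h import *
c=read_camera("top");f=c["frame"][150:300,230:430][:,:,::-1]
cv2.imwrite("pics/topz.png",cv2.resize(f,None,fx=4,fy=4,interpolation=cv2.INTER_CUBIC))
c=read_camera("scene");f=c["frame"][190:310,240:400][:,:,::-1]
cv2.imwrite("pics/scz.png",cv2.resize(f,None,fx=5,fy=5,interpolation=cv2.INTER_CUBIC))
E
```

```text
(no output)
```

View pics/topz.png

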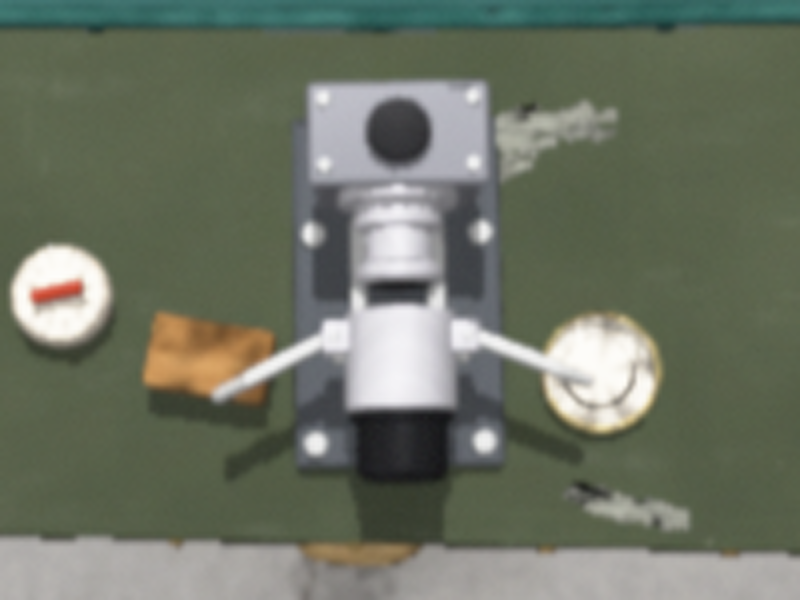

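View pics/scz.png

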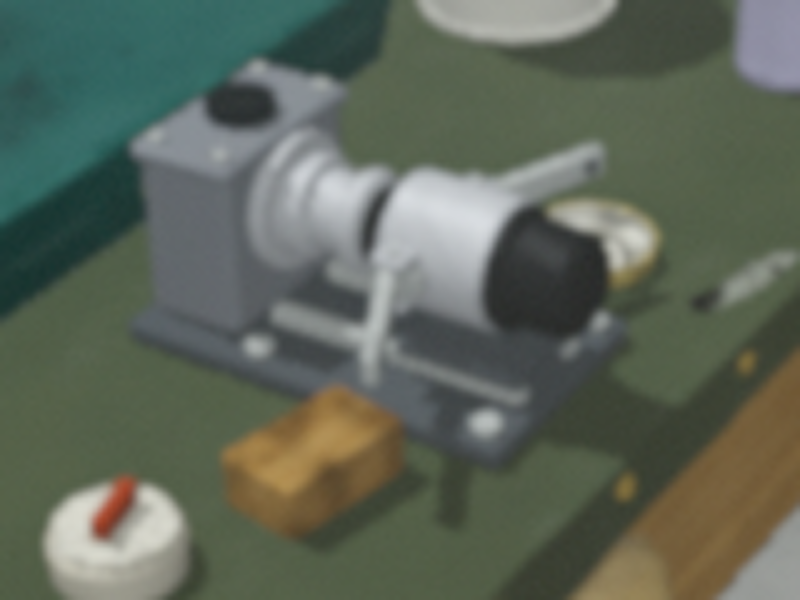

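Run:
```python
from h import *
c=read_camera("top")
print("cam",-np.array(c["R"]).T@c["t"])
P={"plNL":(297,470,.012),"plNR":(503,467,.012),"plFL":(293,118,.012),"bolt_NL":(315,443,.014),"bolt_NR":(485,441,.014),"bolt_FL":(313,233,.014),"bolt_FR":(481,233,.014),
"potL":(358,470,.07),"potR":(447,470,.07),"back":(402,480,.075),"pivL":(335,337,.079),"pivR":(465,333,.079),"tipL":(216,398,.079),"tipR":(593,380,.079),
"tankNL":(310,180,.106),"tankNR":(492,180,.106),"tankFL":(308,85,.106),"tankFR":(487,82,.106),"cap":(399,132,.12),"bodyL":(345,410,.07),"bodyR":(456,410,.07),"adL":(357,278,.07),"adR":(440,278,.07),
"edgeL":(100,537,0),"edgeR":(700,550,0),"blk1":(158,312,.03),"blk2":(273,332,.03),"blk3":(145,385,.03),"blk4":(265,405,.03),"lid":(602,372,.013),"timer":(62,293,.038)}
for k,(u,v,z) in P.items(): print(k,np.round(onz(c,230+u/4-.375,150+v/4-.375,z),4))
```

```text
cam [ 0.44942906 -0.00206751  1.17760484]
plNL [0.5054 0.0388 0.012 ]
plNR [ 0.5097 -0.0884  0.012 ]
plFL [0.7269 0.0465 0.012 ]
bolt_NL [0.5222 0.028  0.014 ]
bolt_NR [ 0.5255 -0.0769  0.014 ]
bolt_FL [0.6535 0.0322 0.014 ]
bolt_FR [ 0.6555 -0.0728  0.014 ]
potL [0.5033 0.001  0.07  ]
potR [ 0.5043 -0.0512  0.07  ]
back [ 0.4977 -0.0248  0.075 ]
pivL [0.5806 0.016  0.079 ]
pivR [ 0.5844 -0.0602  0.079 ]
tipL [0.5433 0.0848 0.079 ]
tipR [ 0.5582 -0.1355  0.079 ]
tankNL [0.6683 0.0319 0.106 ]
tankNR [ 0.6703 -0.0731  0.106 ]
tankFL [0.7242 0.0343 0.106 ]
tankFR [ 0.728  -0.0695  0.106 ]
cap [ 0.6942 -0.0188  0.12  ]
bodyL [0.5385 0.0093 0.07  ]
bodyR [ 0.5397 -0.056   0.07  ]
adL [0.6171 0.0038 0.07  ]
adR [ 0.6181 -0.0454  0.07  ]
edgeL [0.462  0.1607 0.    ]
edgeR [ 0.4612 -0.2123  0.    ]
blk1 [0.5997 0.1256 0.03  ]
blk2 [0.5887 0.0548 0.03  ]
blk3 [0.5546 0.1322 0.03  ]
blk4 [0.5438 0.0586 0.03  ]
lid [ 0.5698 -0.149   0.013 ]
timer [0.6092 0.1836 0.038 ]
```

```bash
cat >> h.py <<'E'
from scipy.spatial.transform import Rotation as Ro
YAW=.0325
A=np.array([np.cos(YAW),np.sin(YAW),0]);L=np.array([-np.sin(YAW),np.cos(YAW),0])
O=np.array([.5525,-.0245+.0325*(.5525-.524),0]) # home back-face centre on bench
RD=np.stack([-L,-A,[0,0,-1]],1)
def need(a,l,z):
    "to place TCP at a ahead of home back-face, l left, height z (mm out, in final tool axes)"
    s=get_state();T=O+a*A+l*L+np.array([0,0,z]);R=Ro.from_quat(s["tcp_rot"])
    rv=(R.inv()*Ro.from_matrix(RD)).as_rotvec(degrees=True)
    d=T-s["eef_pos"]
    print("t",round(s["time"],2),"now a,l,z mm",np.round([(s["eef_pos"]-O)@A*1e3,(s["eef_pos"]-O)@L*1e3,s["eef_pos"][2]*1e3],1),"rv",np.round(rv,2),"need tool xyz mm(RD axes)",np.round(RD.T@d*1e3,1),"(cur axes)",np.round(R.as_matrix().T@d*1e3,1),"F",np.round(s["contact_force"],1),"q",np.round(s["qpos"],2),"op",round(s["opening"],2))
E
python3 -c "
from h import *
need(-.09,0,.300)"
```

```text
t 0.3 now a,l,z mm [-382.3 -611.9  404.3] rv [-0.    0.04 14.51] need tool xyz mm(RD axes) [-611.9 -292.3  104.3] (cur axes) [-519.  -436.3  104.7] F [1.1 0.  0.6] q [-1.44  0.29  1.58  0.    1.28 -0.15] op 1.0
```

```bash
python3 -m jog '[{"grip":1,"rz":4.84},{"grip":1,"rz":4.84},{"grip":1,"rz":4.83},{"grip":1,"x":-36,"y":-17},{"grip":1,"x":-36,"y":-17},{"grip":1,"x":-36,"y":-17},{"grip":1,"x":-36,"y":-17},{"grip":1,"x":-36,"y":-17}]' 60
python3 -m jog '[{"grip":1,"x":-36,"y":-17},{"grip":1,"x":-36,"y":-17},{"grip":1,"x":-36,"y":-17},{"grip":1,"x":-36,"y":-17},{"grip":1,"x":-36,"y":-17},{"grip":1,"x":-36,"y":-17},{"grip":1,"x":-36,"y":-17},{"grip":1,"x":-36,"y":-17}]'
python3 -c "
from h import *
need(-.09,0,.300)"
```

```text
t 0.3 now a,l,z mm [-382.3 -611.9  404.3] rv [-0.    0.04 14.51] need tool xyz mm(RD axes) [-611.9 -292.3  104.3] (cur axes) [-519.  -436.3  104.7] F [1.1 0.  0.6] q [-1.44  0.29  1.58  0.    1.28 -0.15] op 1.0$[0]: bad value
$[0]: bad value
```

```bash
python3 -m jog '[{"grip":1.0,"x":0,"y":0,"z":0,"rx":0,"ry":0,"rz":4.84}]' 60; python3 -m jog --help | head -20
```

```text
time: 0.38
eef_pos: [0.1903, -0.6476, 0.4045]
tcp_rot: [0.774, -0.633, -0.0, -0.0]
contact_force: [0.5, 0.5, 0.5]
opening: 0.882invalid input: not JSON, or not a number
```

```bash
python3 -m jog '[{"grip":1,"x":0,"y":0,"z":0,"rx":0,"ry":0,"rz":4.84},{"grip":1,"x":0,"y":0,"z":0,"rx":0,"ry":0,"rz":4.83},{"grip":1,"x":-36,"y":-17,"z":0,"rx":0,"ry":0,"rz":0},{"grip":1,"x":-36,"y":-17,"z":0,"rx":0,"ry":0,"rz":0},{"grip":1,"x":-36,"y":-17,"z":0,"rx":0,"ry":0,"rz":0},{"grip":1,"x":-36,"y":-17,"z":0,"rx":0,"ry":0,"rz":0},{"grip":1,"x":-36,"y":-17,"z":0,"rx":0,"ry":0,"rz":0},{"grip":1,"x":-36,"y":-17,"z":0,"rx":0,"ry":0,"rz":0}]'
python3 -m jog '[{"grip":1,"x":-36,"y":-17,"z":0,"rx":0,"ry":0,"rz":0},{"grip":1,"x":-36,"y":-17,"z":0,"rx":0,"ry":0,"rz":0},{"grip":1,"x":-36,"y":-17,"z":0,"rx":0,"ry":0,"rz":0},{"grip":1,"x":-36,"y":-17,"z":0,"rx":0,"ry":0,"rz":0},{"grip":1,"x":-36,"y":-17,"z":0,"rx":0,"ry":0,"rz":0},{"grip":1,"x":-36,"y":-17,"z":0,"rx":0,"ry":0,"rz":0},{"grip":1,"x":-36,"y":-17,"z":0,"rx":0,"ry":0,"rz":0},{"grip":1,"x":-36,"y":-17,"z":0,"rx":0,"ry":0,"rz":0}]'
python3 -c "
from h import *
need(-.09,0,.300)"
```

```text
time: 1.05
eef_pos: [0.2856, -0.4266, 0.4047]
tcp_rot: [0.718, -0.696, 0.0, -0.0]
contact_force: [-0.2, 0.5, -0.3]
opening: -0.0
time: 1.72
eef_pos: [0.4119, -0.1341, 0.4051]
tcp_rot: [0.718, -0.696, 0.001, -0.0]
contact_force: [0.5, 0.0, -0.0]
opening: -0.002
t 1.72 now a,l,z mm [-144.1 -105.9  405.1] rv [-0.06 -0.04 -0.02] need tool xyz mm(RD axes) [-105.9  -54.1  105.1] (cur axes) [-106.   -54.   105.1] F [ 0.5  0.  -0. ] q [-0.55 -0.28  2.14  0.    1.28  0.99] op -0.0
```

```bash
python3 -m jog '[{"grip":1,"x":-36,"y":-18,"z":0,"rx":0,"ry":0,"rz":0},{"grip":1,"x":-36,"y":-18,"z":0,"rx":0,"ry":0,"rz":0},{"grip":1,"x":-34,"y":-18,"z":0,"rx":0,"ry":0,"rz":0},{"grip":1,"x":0,"y":0,"z":35,"rx":0,"ry":0,"rz":0},{"grip":1,"x":0,"y":0,"z":35,"rx":0,"ry":0,"rz":0},{"grip":1,"x":0,"y":0,"z":35,"rx":0,"ry":0,"rz":0},{"grip":1,"x":0,"y":0,"z":35,"rx":0,"ry":0,"rz":0},{"grip":1,"x":0,"y":0,"z":0,"rx":0,"ry":0,"rz":0}]'
python3 - <<'E'
from h import *
need(-.09,0,.225)
c=read_camera("wrist");cv2.imwrite("pics/w1.png",c["frame"][:,:,::-1])
c=read_camera("top");f=c["frame"][150:300,230:430][:,:,::-1]
cv2.imwrite("pics/topz1.png",cv2.resize(f,None,fx=4,fy=4,interpolation=cv2.INTER_CUBIC))
E
```

```text
time: 2.38
eef_pos: [0.4592, -0.0273, 0.2578]
tcp_rot: [0.719, -0.695, -0.006, 0.003]
contact_force: [-0.9, 0.0, -0.1]
opening: 0.001
t 2.38 now a,l,z mm [-93.4  -0.7 257.8] rv [0.8  0.26 0.03] need tool xyz mm(RD axes) [-0.7 -3.4 32.8] (cur axes) [-0.6 -3.9 32.7] F [-0.9  0.  -0.1] q [-0.28 -0.01  2.2  -0.    0.97  1.26] op 0.0
```

View pics/w1.png

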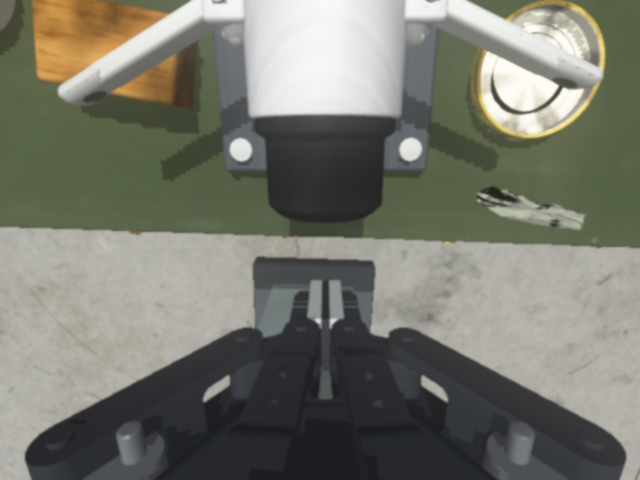

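View pics/topz1.png

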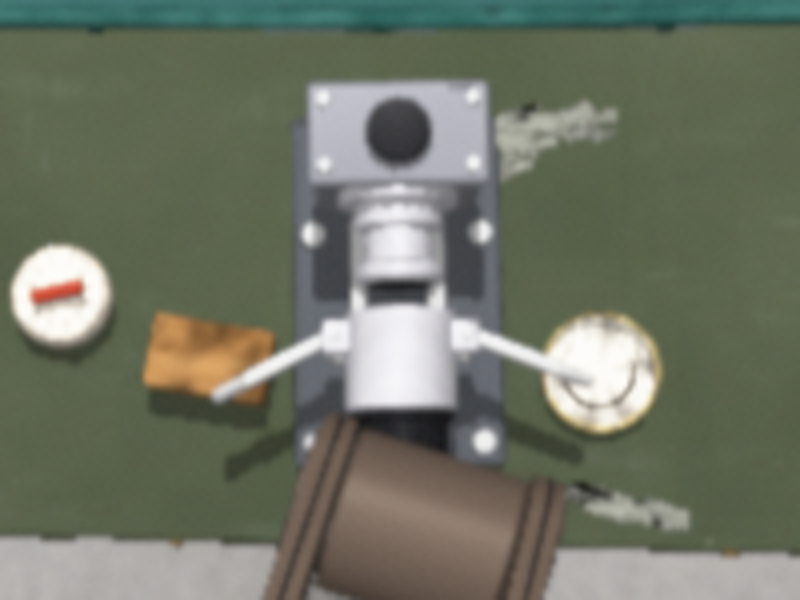

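```bash
python3 -m jog '[{"grip":1,"x":-0.6,"y":-3,"z":16,"rx":0.4,"ry":0,"rz":0},{"grip":1,"x":0,"y":0,"z":16,"rx":0,"ry":0,"rz":0},{"grip":1,"x":0,"y":-5,"z":0,"rx":0,"ry":0,"rz":0},{"grip":1,"x":0,"y":-5,"z":0,"rx":0,"ry":0,"rz":0},{"grip":1,"x":0,"y":-5,"z":0,"rx":0,"ry":0,"rz":0},{"grip":1,"x":0,"y":0,"z":0,"rx":0,"ry":0,"rz":0}]'
python3 - <<'E'
from h import *
need(-.065,0,.225)
c=read_camera("wrist");cv2.imwrite("pics/w2.png",c["frame"][:,:,::-1])
E
```

```text
time: 2.98
eef_pos: [0.4822, -0.0276, 0.2352]
tcp_rot: [0.719, -0.695, 0.004, -0.004]
contact_force: [-0.8, 1.5, 1.3]
opening: 0.001
t 2.98 now a,l,z mm [-70.4  -1.7 235.2] rv [-0.63 -0.07  0.01] need tool xyz mm(RD axes) [-1.7 -5.4 10.2] (cur axes) [-1.7 -5.3 10.2] F [-0.8  1.5  1.3] q [-0.27  0.08  2.16  0.    0.89  1.27] op 0.0
```

View pics/w2.png

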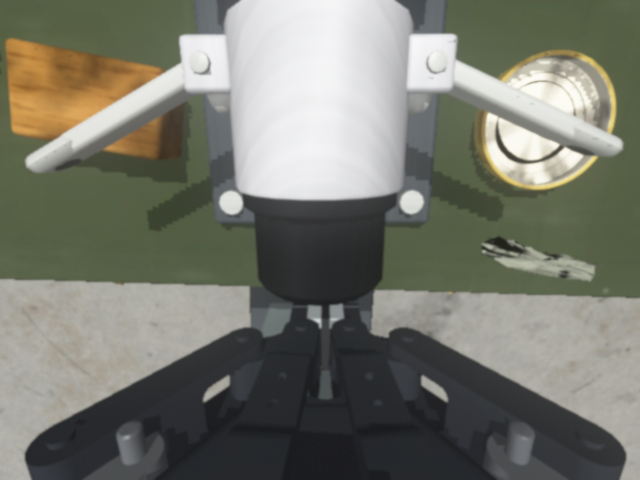

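```bash
python3 -m jog '[{"grip":1,"x":-1,"y":2,"z":5,"rx":-0.6,"ry":0,"rz":0},{"grip":1,"x":-1,"y":0,"z":5,"rx":0,"ry":0,"rz":0},{"grip":1,"x":0,"y":0,"z":0,"rx":0,"ry":0,"rz":0},{"grip":1,"x":0,"y":-6,"z":0,"rx":0,"ry":0,"rz":0},{"grip":1,"x":0,"y":-6,"z":0,"rx":0,"ry":0,"rz":0},{"grip":1,"x":0,"y":-6,"z":0,"rx":0,"ry":0,"rz":0},{"grip":1,"x":0,"y":-6,"z":0,"rx":0,"ry":0,"rz":0}]'
python3 - <<'E'
from h import *
need(-.011,0,.225)
E
```

```text
time: 3.62
eef_pos: [0.5012, -0.0243, 0.2221]
tcp_rot: [0.719, -0.695, -0.005, 0.004]
contact_force: [-11.1, -0.7, 7.4]
opening: 0.002
t 3.62 now a,l,z mm [-51.3   0.9 222.1] rv [0.76 0.08 0.04] need tool xyz mm(RD axes) [  0.9 -40.3  -2.9] (cur axes) [  1.  -40.3  -3.4] F [-11.1  -0.7   7.4] q [-0.25  0.15  2.12 -0.    0.89  1.29] op 0.0
```

```bash
python3 -m jog '[{"grip":1,"x":0,"y":-6,"z":-0.5,"rx":0.3,"ry":0,"rz":0},{"grip":1,"x":0,"y":-6,"z":-0.5,"rx":0,"ry":0,"rz":0},{"grip":1,"x":0,"y":-6,"z":-0.5,"rx":0,"ry":0,"rz":0},{"grip":1,"x":0,"y":-6,"z":0,"rx":0,"ry":0,"rz":0},{"grip":1,"x":0,"y":-5,"z":0,"rx":0,"ry":0,"rz":0},{"grip":1,"x":0,"y":0,"z":0,"rx":0,"ry":0,"rz":0}]'
python3 -c "
from h import *
need(-.011,0,.225)"
```

```text
time: 4.12
eef_pos: [0.5301, -0.0234, 0.2225]
tcp_rot: [0.719, -0.695, -0.003, 0.002]
contact_force: [-6.7, -0.1, 1.1]
opening: -0.002
t 4.12 now a,l,z mm [-22.4   0.9 222.5] rv [0.46 0.09 0.03] need tool xyz mm(RD axes) [  0.9 -11.4  -2.5] (cur axes) [  0.9 -11.3  -2.6] F [-6.7 -0.1  1.1] q [-0.24  0.2   2.05 -0.    0.9   1.3 ] op -0.0
```

```bash
python3 -m jog '[{"grip":1,"x":0,"y":-4,"z":0,"rx":0,"ry":0,"rz":0},{"grip":1,"x":0,"y":-2,"z":0,"rx":0,"ry":0,"rz":0},{"grip":1,"x":0,"y":0,"z":0,"rx":0,"ry":0,"rz":0}]'
python3 -m jog '[{"grip":1,"x":0,"y":-2,"z":0,"rx":0,"ry":0,"rz":0},{"grip":1,"x":0,"y":-1,"z":0,"rx":0,"ry":0,"rz":0},{"grip":1,"x":0,"y":0,"z":0,"rx":0,"ry":0,"rz":0}]'
python3 - <<'E'
from h import *
need(-.011,0,.225)
c=read_camera("wrist");cv2.imwrite("pics/w3.png",c["frame"][:,:,::-1])
E
```

```text
time: 4.37
eef_pos: [0.5358, -0.0231, 0.2224]
tcp_rot: [0.719, -0.695, -0.004, 0.002]
contact_force: [-7.3, -0.7, 1.2]
opening: -0.002
time: 4.62
eef_pos: [0.5386, -0.023, 0.2224]
tcp_rot: [0.719, -0.695, -0.004, 0.003]
contact_force: [-10.0, -1.7, 0.9]
opening: -0.0
t 4.62 now a,l,z mm [-13.9   1.  222.4] rv [0.51 0.1  0.03] need tool xyz mm(RD axes) [ 1.  -2.9 -2.6] (cur axes) [ 1.  -2.9 -2.6] F [-10.   -1.7   0.9] q [-0.23  0.22  2.03 -0.    0.9   1.31] op -0.0
```

View pics/w3.png

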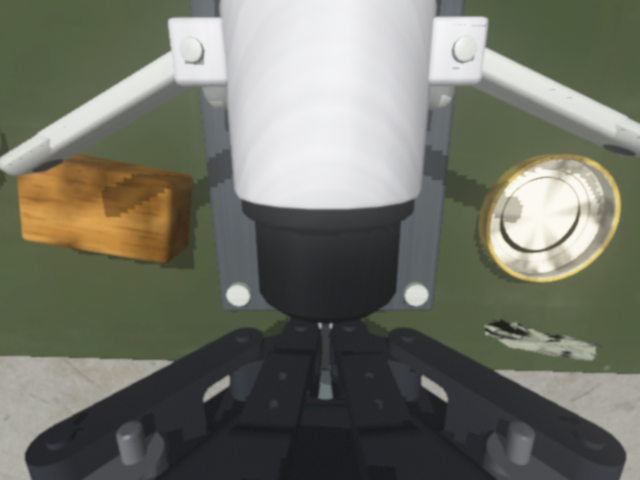

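```bash
for i in 1; do python3 -m jog '[{"grip":1,"x":0.5,"y":-2,"z":0,"rx":0,"ry":0,"rz":0},{"grip":1,"x":0.5,"y":-1,"z":0,"rx":0,"ry":0,"rz":0},{"grip":1,"x":0,"y":0,"z":0,"rx":0,"ry":0,"rz":0}]'; done
python3 -m jog '[{"grip":1,"x":0,"y":-1,"z":0,"rx":0,"ry":0,"rz":0},{"grip":1,"x":0,"y":-1,"z":0,"rx":0,"ry":0,"rz":0},{"grip":1,"x":0,"y":0,"z":0,"rx":0,"ry":0,"rz":0}]'
python3 -c "
from h import *
need(-.011,0,.225)"
```

```text
time: 4.92
eef_pos: [0.5415, -0.0235, 0.2224]
tcp_rot: [0.719, -0.695, -0.004, 0.002]
contact_force: [-9.2, 1.5, 2.0]
opening: 0.004
time: 5.17
eef_pos: [0.5427, -0.0235, 0.2224]
tcp_rot: [0.719, -0.695, -0.006, 0.004]
contact_force: [-14.3, 1.3, 7.1]
opening: 0.0
t 5.17 now a,l,z mm [ -9.8   0.4 222.4] rv [0.81 0.16 0.06] need tool xyz mm(RD axes) [ 0.4  1.2 -2.6] (cur axes) [ 0.4  1.3 -2.6] F [-14.3   1.3   7.1] q [-0.23  0.23  2.02 -0.    0.91  1.31] op 0.0
```

```bash
python3 -m jog '[{"grip":1,"x":0,"y":-1.5,"z":0,"rx":0,"ry":0,"rz":0},{"grip":1,"x":0,"y":0,"z":0,"rx":0,"ry":0,"rz":0}]'
python3 -m jog '[{"grip":1,"x":0,"y":-1.5,"z":0,"rx":0,"ry":0,"rz":0},{"grip":1,"x":0,"y":0,"z":0,"rx":0,"ry":0,"rz":0}]'
python3 - <<'E'
from h import *
need(-.011,0,.225)
c=read_camera("wrist");cv2.imwrite("pics/w4.png",c["frame"][:,:,::-1])
c=read_camera("scene");f=c["frame"][190:310,240:400][:,:,::-1]
cv2.imwrite("pics/scz4.png",cv2.resize(f,None,fx=5,fy=5,interpolation=cv2.INTER_CUBIC))
E
```

```text
time: 5.33
eef_pos: [0.5434, -0.0235, 0.2223]
tcp_rot: [0.719, -0.695, -0.008, 0.006]
contact_force: [-19.4, 0.2, 11.0]
opening: 0.005
time: 5.5
eef_pos: [0.5441, -0.0235, 0.2223]
tcp_rot: [0.719, -0.695, -0.009, 0.007]
contact_force: [-25.3, -0.6, 15.0]
opening: -0.001
t 5.5 now a,l,z mm [ -8.4   0.3 222.3] rv [1.36 0.18 0.11] need tool xyz mm(RD axes) [ 0.3  2.6 -2.7] (cur axes) [ 0.3  2.7 -2.7] F [-25.3  -0.6  15. ] q [-0.23  0.23  2.01 -0.    0.92  1.31] op -0.0
```

View pics/scz4.png

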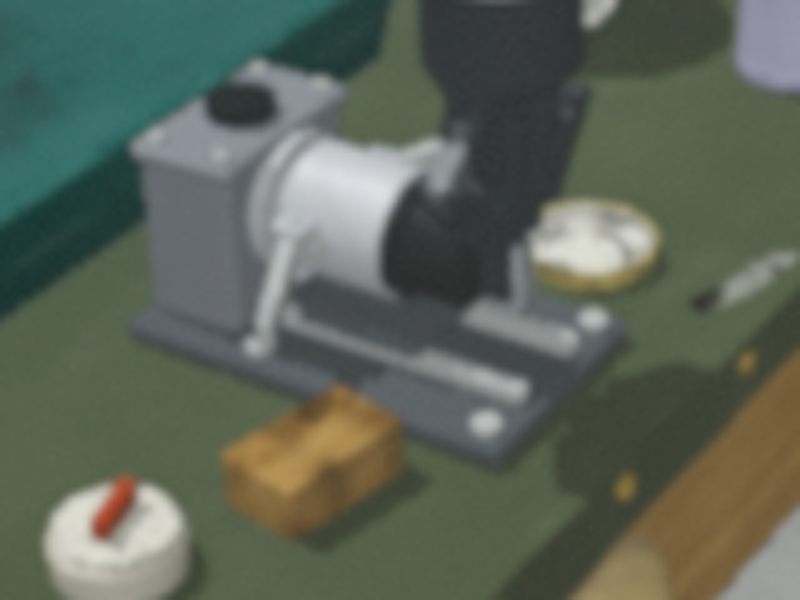

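```bash
python3 -m jog '[{"grip":1,"x":0,"y":10,"z":0,"rx":0,"ry":0,"rz":0},{"grip":1,"x":0,"y":10,"z":0,"rx":0,"ry":0,"rz":0},{"grip":1,"x":0,"y":0,"z":-30,"rx":0,"ry":0,"rz":0},{"grip":1,"x":0,"y":0,"z":-30,"rx":0,"ry":0,"rz":0},{"grip":1,"x":0,"y":0,"z":-30,"rx":0,"ry":0,"rz":0},{"grip":1,"x":-35,"y":0,"z":-15,"rx":0,"ry":0,"rz":0},{"grip":1,"x":-35,"y":0,"z":0,"rx":0,"ry":0,"rz":0},{"grip":1,"x":-35,"y":0,"z":0,"rx":0,"ry":0,"rz":0}]'
python3 - <<'E'
from h import *
need(.086,.1065,.226)
c=read_camera("wrist");cv2.imwrite("pics/w5.png",c["frame"][:,:,::-1])
c=read_camera("top");f=c["frame"][150:300,230:430][:,:,::-1]
cv2.imwrite("pics/topz5.png",cv2.resize(f,None,fx=4,fy=4,interpolation=cv2.INTER_CUBIC))
E
```

```text
time: 6.27
eef_pos: [0.5254, 0.0809, 0.3319]
tcp_rot: [0.718, -0.696, 0.003, -0.003]
contact_force: [0.5, -0.7, 0.6]
opening: 0.001
t 6.27 now a,l,z mm [-23.7 105.3 331.9] rv [-0.45 -0.01 -0.12] need tool xyz mm(RD axes) [  -1.2 -109.7  105.9] (cur axes) [  -1.4 -108.9  106.8] F [ 0.5 -0.7  0.6] q [-0.04  0.04  1.99  0.    1.1   1.5 ] op 0.0
```

View pics/topz5.png

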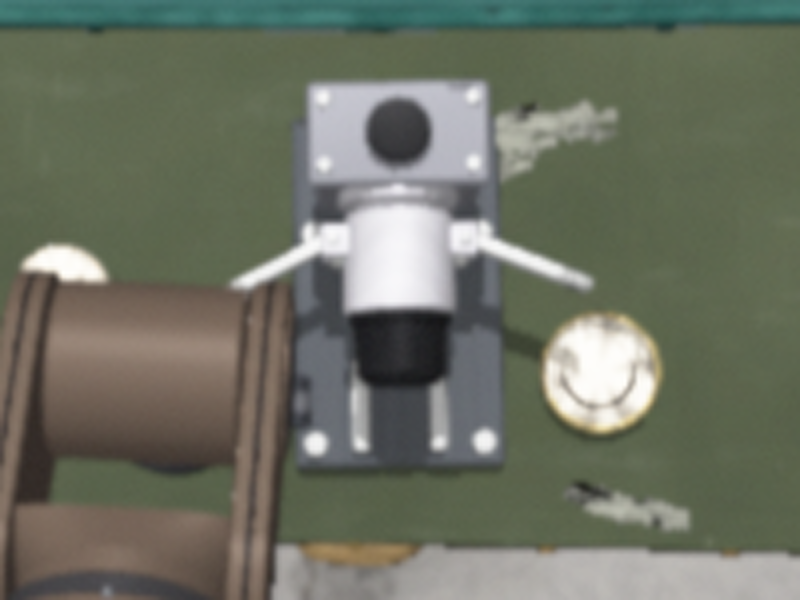

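View pics/w5.png

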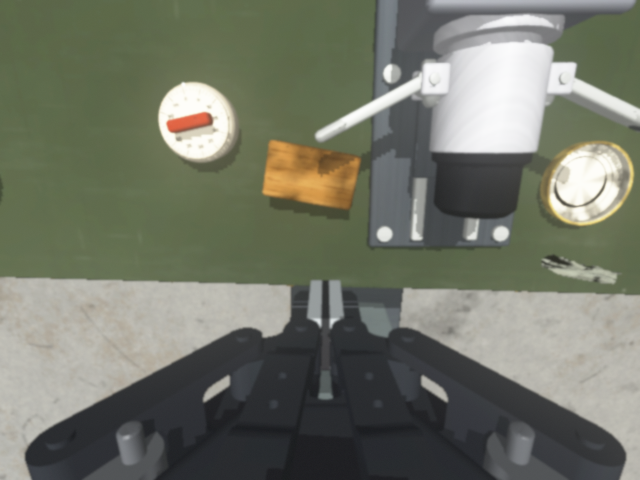

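Run:
```python
from h import *
c=read_camera("top")
for k,(u,v,z) in {"back":(402,386,.085),"pivL":(335,240,.079),"pivR":(466,238,.079),"tipL":(233,287,.079),"tipR":(590,285,.079)}.items():
    p=onz(c,230+u/4-.375,150+v/4-.375,z); print(k,np.round([(p-O)@A*1e3,(p-O)@L*1e3],1))
```

```text
back [-0.6 -0.1]
pivL [86.9 38. ]
pivR [ 87.1 -39.3]
tipL [59.7 98.3]
tipR [  58.2 -111.7]
```

```bash
python3 -m jog '[{"grip":1,"x":-2,"y":-36,"z":0,"rx":0,"ry":0,"rz":0},{"grip":1,"x":-2,"y":-36,"z":0,"rx":0,"ry":0,"rz":0},{"grip":1,"x":0,"y":-36,"z":0,"rx":0,"ry":0,"rz":0},{"grip":1,"x":0,"y":0,"z":30,"rx":0,"ry":0,"rz":0},{"grip":1,"x":0,"y":0,"z":30,"rx":0,"ry":0,"rz":0},{"grip":1,"x":0,"y":0,"z":0,"rx":0,"ry":0,"rz":0}]'
python3 - <<'E'
from h import *
need(.086,.1065,.226)
c=read_camera("wrist");cv2.imwrite("pics/w6.png",c["frame"][:,:,::-1])
E
```

```text
time: 6.92
eef_pos: [0.631, 0.0865, 0.2621]
tcp_rot: [0.718, -0.696, -0.004, 0.004]
contact_force: [-2.6, 0.6, -1.7]
opening: -0.001
t 6.92 now a,l,z mm [ 82.  107.4 262.1] rv [ 0.6   0.02 -0.08] need tool xyz mm(RD axes) [ 0.9 -4.  36.1] (cur axes) [ 0.9 -4.4 36.1] F [-2.6  0.6 -1.7] q [-0.02  0.35  1.77 -0.    1.03  1.52] op -0.0
```

View pics/w6.png

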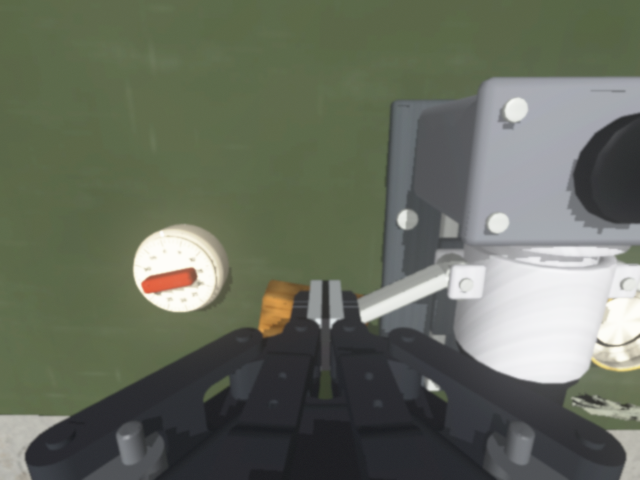

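```bash
python3 -m jog '[{"grip":1,"x":1,"y":-8,"z":0,"rx":0.5,"ry":0,"rz":0},{"grip":1,"x":0,"y":0,"z":18,"rx":0,"ry":0,"rz":0},{"grip":1,"x":0,"y":0,"z":18,"rx":0,"ry":0,"rz":0},{"grip":1,"x":0,"y":0,"z":0,"rx":0,"ry":0,"rz":0}]'
python3 - <<'E'
from h import *
need(.086,.1065,.226)
for th in [1.108,.9,.7,.5,.3,.15,0]:
    r=60;D=6+14.5*np.cos(th)+11*np.sin(th)
    print(th,np.round([85-r*np.cos(th)+D*np.sin(th),39+r*np.sin(th)+D*np.cos(th)],1))
c=read_camera("scene");f=c["frame"][150:310,200:400][:,:,::-1]
cv2.imwrite("pics/scz6.png",cv2.resize(f,None,fx=4,fy=4,interpolation=cv2.INTER_CUBIC))
E
```

```text
time: 7.3
eef_pos: [0.641, 0.0866, 0.2327]
tcp_rot: [0.718, -0.696, 0.003, -0.003]
contact_force: [-1.7, -0.2, -1.4]
opening: -0.002
t 7.3 now a,l,z mm [ 92.  107.2 232.7] rv [-0.53 -0.   -0.03] need tool xyz mm(RD axes) [0.7 6.  6.7] (cur axes) [0.7 6.1 6.7] F [-1.7 -0.2 -1.4] q [-0.02  0.41  1.76  0.    0.97  1.52] op -0.0
1.108 [ 78.2 102.7]
0.9 [ 66.2 100.7]
0.7 [54.7 96.1]
0.5 [43.9 88.8]
0.3 [34.5 78.8]
0.15 [29.  69.7]
0 [25.  59.5]
```

View pics/scz6.png

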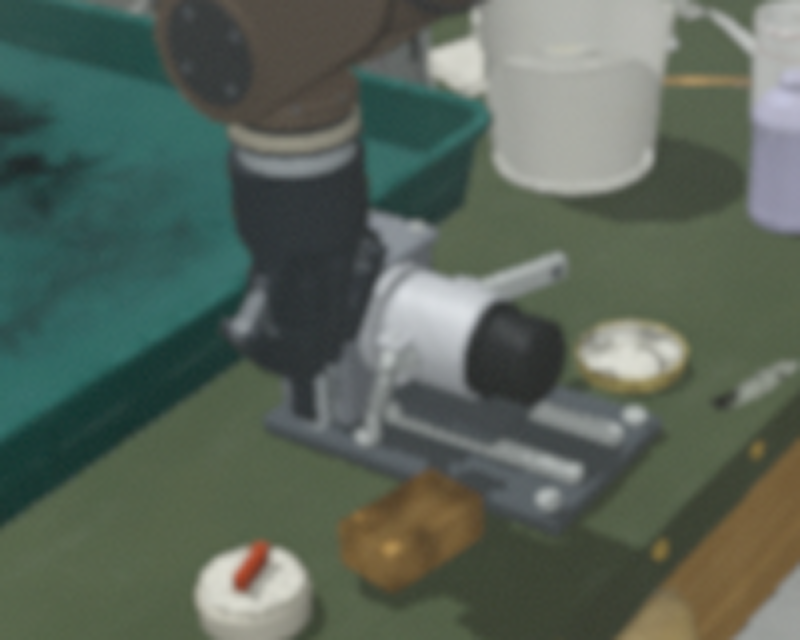

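```bash
python3 -m jog '[{"grip":1,"x":0,"y":0,"z":6,"rx":-0.4,"ry":0,"rz":0},{"grip":1,"x":4.5,"y":14,"z":0,"rx":0,"ry":0,"rz":0},{"grip":1,"x":1,"y":6,"z":0,"rx":0,"ry":0,"rz":0},{"grip":1,"x":1,"y":6,"z":0,"rx":0,"ry":0,"rz":0},{"grip":1,"x":2.3,"y":6,"z":0,"rx":0,"ry":0,"rz":0},{"grip":1,"x":2.3,"y":5.5,"z":0,"rx":0,"ry":0,"rz":0}]'
python3 -m jog '[{"grip":1,"x":3.5,"y":5.5,"z":0,"rx":0,"ry":0,"rz":0},{"grip":1,"x":3.5,"y":5.5,"z":0,"rx":0,"ry":0,"rz":0},{"grip":1,"x":5,"y":5,"z":0,"rx":0,"ry":0,"rz":0},{"grip":1,"x":5,"y":4.5,"z":0,"rx":0,"ry":0,"rz":0},{"grip":1,"x":5,"y":3,"z":0,"rx":0,"ry":0,"rz":0},{"grip":1,"x":0,"y":0,"z":0,"rx":0,"ry":0,"rz":0}]'
python3 - <<'E'
from h import *
need(.025,.0595,.226)
c=read_camera("scene");f=c["frame"][150:310,200:400][:,:,::-1]
cv2.imwrite("pics/scz7.png",cv2.resize(f,None,fx=4,fy=4,interpolation=cv2.INTER_CUBIC))
c=read_camera("wrist");cv2.imwrite("pics/w7.png",c["frame"][:,:,::-1])
E
```

```text
time: 7.85
eef_pos: [0.6042, 0.0747, 0.2287]
tcp_rot: [0.719, -0.695, 0.002, -0.002]
contact_force: [1.7, 0.2, -0.2]
opening: 0.001
time: 8.35
eef_pos: [0.5805, 0.051, 0.2269]
tcp_rot: [0.718, -0.696, 0.001, -0.001]
contact_force: [-0.2, 0.1, -0.3]
opening: 0.001
t 8.35 now a,l,z mm [ 30.4  73.7 226.9] rv [-0.09 -0.01 -0.05] need tool xyz mm(RD axes) [14.2  5.4  0.9] (cur axes) [14.2  5.4  0.9] F [-0.2  0.1 -0.3] q [-0.09  0.3   1.92 -0.    0.92  1.45] op 0.0
```

View pics/scz7.png

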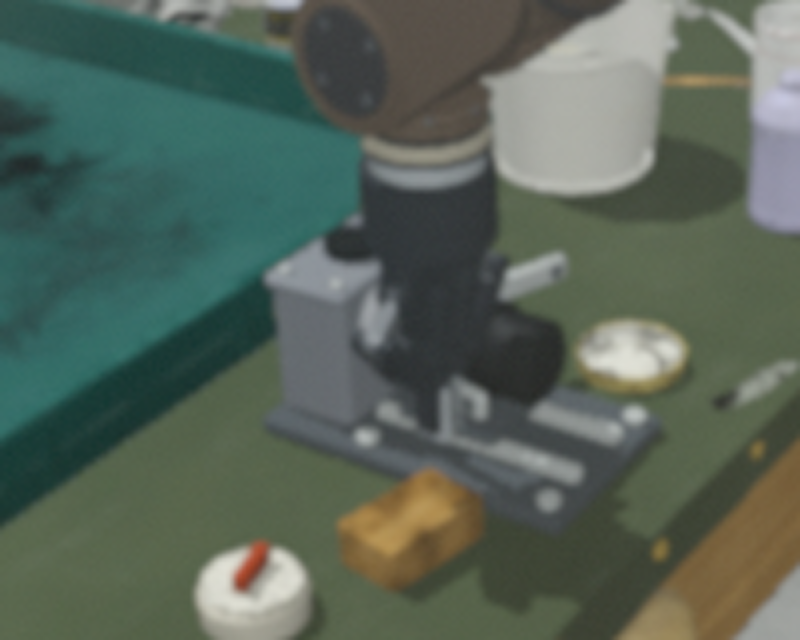

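View pics/w7.png

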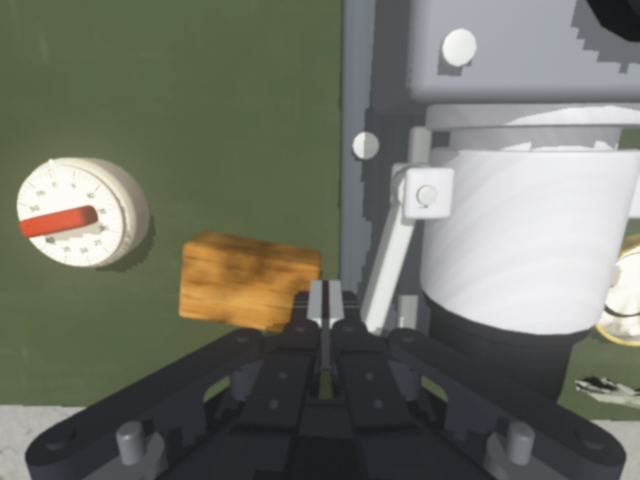

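```bash
python3 -m jog '[{"grip":1,"x":5,"y":2,"z":0,"rx":0,"ry":0,"rz":0},{"grip":1,"x":5,"y":2,"z":0,"rx":0,"ry":0,"rz":0},{"grip":1,"x":3,"y":0,"z":0,"rx":0,"ry":0,"rz":0},{"grip":1,"x":0,"y":0,"z":0,"rx":0,"ry":0,"rz":0}]'
python3 -m jog '[{"grip":1,"x":2,"y":0,"z":0,"rx":0,"ry":0,"rz":0},{"grip":1,"x":0,"y":0,"z":0,"rx":0,"ry":0,"rz":0}]'
python3 -m jog '[{"grip":1,"x":2,"y":0,"z":0,"rx":0,"ry":0,"rz":0},{"grip":1,"x":0,"y":0,"z":0,"rx":0,"ry":0,"rz":0}]'
python3 - <<'E'
from h import *
need(.025,.0595,.226)
c=read_camera("wrist");cv2.imwrite("pics/w8.png",c["frame"][:,:,::-1])
E
```

```text
time: 8.78
eef_pos: [0.5776, 0.0382, 0.2271]
tcp_rot: [0.718, -0.696, 0.001, -0.001]
contact_force: [-0.1, 0.3, -0.3]
opening: -0.002
time: 8.95
eef_pos: [0.5777, 0.0366, 0.2271]
tcp_rot: [0.718, -0.696, 0.001, -0.001]
contact_force: [-0.5, 0.0, -0.6]
opening: 0.002
time: 9.12
eef_pos: [0.5777, 0.0357, 0.2271]
tcp_rot: [0.718, -0.696, -0.0, -0.002]
contact_force: [0.1, 5.9, 0.4]
opening: -0.003
t 9.12 now a,l,z mm [ 27.1  58.4 227.1] rv [-0.17  0.19 -0.06] need tool xyz mm(RD axes) [-1.1  2.1  1.1] (cur axes) [-1.1  2.1  1.1] F [0.1 5.9 0.4] q [-0.11  0.29  1.93  0.    0.92  1.42] op -0.0
```

View pics/w8.png

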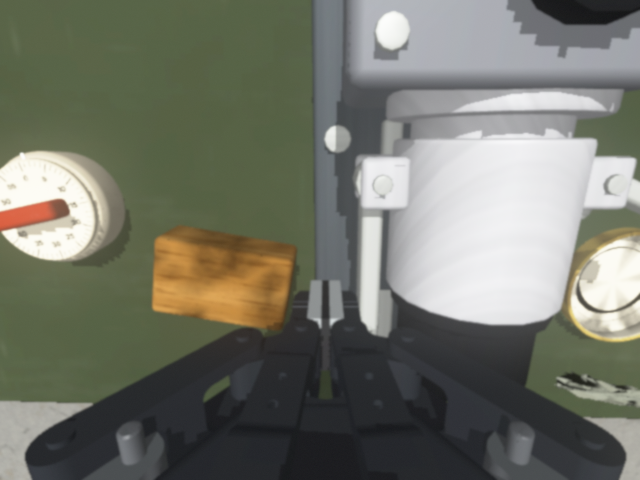

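```bash
python3 -m jog '[{"grip":1,"x":1.5,"y":0,"z":0,"rx":0,"ry":0,"rz":0},{"grip":1,"x":0,"y":0,"z":0,"rx":0,"ry":0,"rz":0}]'
python3 -m jog '[{"grip":1,"x":-8,"y":0,"z":0,"rx":0,"ry":0,"rz":0},{"grip":1,"x":-8,"y":0,"z":0,"rx":0,"ry":0,"rz":0},{"grip":1,"x":0,"y":0,"z":-35,"rx":0,"ry":0,"rz":0},{"grip":1,"x":0,"y":0,"z":-35,"rx":0,"ry":0,"rz":0},{"grip":1,"x":0,"y":0,"z":-35,"rx":0,"ry":0,"rz":0},{"grip":1,"x":0,"y":0,"z":0,"rx":0,"ry":0,"rz":0}]'
python3 - <<'E'
from h import *
need(.090,-.115,.333)
c=read_camera("wrist");cv2.imwrite("pics/w9.png",c["frame"][:,:,::-1])
E
```

```text
time: 9.33
eef_pos: [0.5777, 0.0352, 0.2271]
tcp_rot: [0.718, -0.696, -0.001, -0.003]
contact_force: [-0.2, 9.4, -0.0]
opening: -0.001
time: 9.83
eef_pos: [0.5793, 0.0496, 0.3411]
tcp_rot: [0.719, -0.695, 0.007, -0.006]
contact_force: [1.0, -0.4, 1.3]
opening: -0.001
t 9.83 now a,l,z mm [ 29.2  72.2 341.1] rv [-1.07 -0.16  0.04] need tool xyz mm(RD axes) [187.2 -60.8   8.1] (cur axes) [187.2 -60.5   9.8] F [ 1.  -0.4  1.3] q [-0.09  0.14  1.87 -0.    1.11  1.45] op -0.0
```

View pics/w9.png

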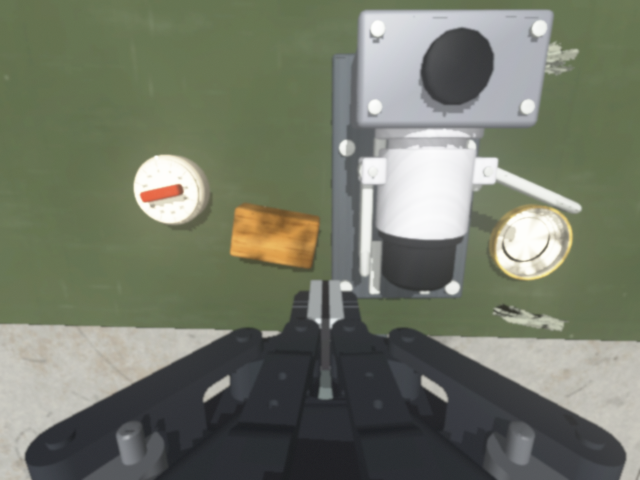

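```bash
python3 -m jog '[{"grip":1,"x":36,"y":-14,"z":0,"rx":-0.4,"ry":0,"rz":0},{"grip":1,"x":36,"y":-14,"z":0,"rx":0,"ry":0,"rz":0},{"grip":1,"x":36,"y":-14,"z":0,"rx":0,"ry":0,"rz":0},{"grip":1,"x":36,"y":-14,"z":0,"rx":0,"ry":0,"rz":0},{"grip":1,"x":36,"y":-13,"z":0,"rx":0,"ry":0,"rz":0},{"grip":1,"x":0,"y":0,"z":25,"rx":0,"ry":0,"rz":0},{"grip":1,"x":0,"y":0,"z":25,"rx":0,"ry":0,"rz":0},{"grip":1,"x":0,"y":0,"z":0,"rx":0,"ry":0,"rz":0}]'
python3 - <<'E'
from h import *
need(.098,-.108,.227)
c=read_camera("wrist");cv2.imwrite("pics/w10.png",c["frame"][:,:,::-1])
E
```

```text
time: 10.55
eef_pos: [0.6494, -0.1285, 0.2742]
tcp_rot: [0.718, -0.696, -0.007, 0.004]
contact_force: [-0.9, 0.8, -1.5]
opening: -0.001
t 10.55 now a,l,z mm [  93.4 -108.   274.2] rv [ 0.9   0.25 -0.08] need tool xyz mm(RD axes) [-0.  -4.6 47.2] (cur axes) [ 0.2 -5.3 47.2] F [-0.9  0.8 -1.5] q [-0.35  0.39  1.7  -0.    1.07  1.19] op -0.0
```

View pics/w10.png

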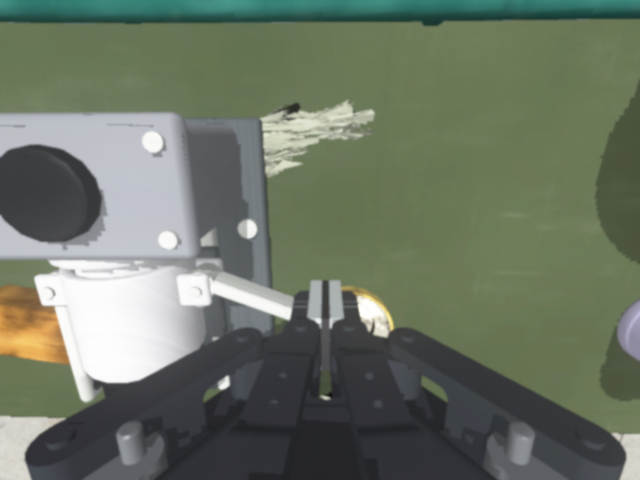

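```bash
python3 -m jog '[{"grip":1,"x":0,"y":-10,"z":0,"rx":0.6,"ry":0,"rz":0},{"grip":1,"x":0,"y":0,"z":20,"rx":0,"ry":0,"rz":0},{"grip":1,"x":0,"y":0,"z":20,"rx":0,"ry":0,"rz":0},{"grip":1,"x":0,"y":0,"z":6,"rx":0,"ry":0,"rz":0},{"grip":1,"x":0,"y":0,"z":0,"rx":0,"ry":0,"rz":0}]'
python3 - <<'E'
from h import *
need(.098,-.108,.227)
for th in [1.204,.9,.7,.5,.3,.15,0]:
    r=60;D=6+14.5*np.cos(th)+11*np.sin(th)
    print(th,np.round([85-r*np.cos(th)+D*np.sin(th),-39-r*np.sin(th)-D*np.cos(th)],1))
E
```

```text
time: 11.02
eef_pos: [0.662, -0.1272, 0.2352]
tcp_rot: [0.719, -0.695, 0.002, -0.002]
contact_force: [0.2, 0.2, -0.5]
opening: -0.0
t 11.02 now a,l,z mm [ 106.1 -107.1  235.2] rv [-0.3   0.04  0.06] need tool xyz mm(RD axes) [0.9 8.1 8.2] (cur axes) [0.9 8.1 8.1] F [ 0.2  0.2 -0.5] q [-0.34  0.46  1.68  0.    1.    1.2 ] op -0.0
1.204 [  83.5 -102.7]
0.9 [  66.2 -100.7]
0.7 [ 54.7 -96.1]
0.5 [ 43.9 -88.8]
0.3 [ 34.5 -78.8]
0.15 [ 29.  -69.7]
0 [ 25.  -59.5]
```

```bash
python3 -m jog '[{"grip":1,"x":0,"y":0,"z":8,"rx":-0.2,"ry":0,"rz":0},{"grip":1,"x":-2,"y":11,"z":0,"rx":0,"ry":0,"rz":0},{"grip":1,"x":-2,"y":11,"z":0,"rx":0,"ry":0,"rz":0},{"grip":1,"x":-1,"y":6,"z":0,"rx":0,"ry":0,"rz":0},{"grip":1,"x":-1,"y":6,"z":0,"rx":0,"ry":0,"rz":0},{"grip":1,"x":-1,"y":6,"z":0,"rx":0,"ry":0,"rz":0},{"grip":1,"x":-2,"y":5,"z":0,"rx":0,"ry":0,"rz":0},{"grip":1,"x":-2.6,"y":6,"z":0,"rx":0,"ry":0,"rz":0}]'
python3 -m jog '[{"grip":1,"x":-3.5,"y":5.5,"z":0,"rx":0,"ry":0,"rz":0},{"grip":1,"x":-3.5,"y":5.5,"z":0,"rx":0,"ry":0,"rz":0},{"grip":1,"x":-5,"y":5,"z":0,"rx":0,"ry":0,"rz":0},{"grip":1,"x":-5,"y":4.5,"z":0,"rx":0,"ry":0,"rz":0},{"grip":1,"x":-5,"y":3,"z":0,"rx":0,"ry":0,"rz":0},{"grip":1,"x":0,"y":0,"z":0,"rx":0,"ry":0,"rz":0}]'
python3 - <<'E'
from h import *
need(.025,-.0595,.226)
c=read_camera("wrist");cv2.imwrite("pics/w11.png",c["frame"][:,:,::-1])
E
```

```text
time: 11.68
eef_pos: [0.6108, -0.1182, 0.2288]
tcp_rot: [0.718, -0.696, 0.002, -0.002]
contact_force: [0.7, -0.4, 0.8]
opening: 0.001
time: 12.18
eef_pos: [0.5855, -0.0957, 0.2274]
tcp_rot: [0.719, -0.695, 0.0, -0.001]
contact_force: [-1.0, -0.1, -0.5]
opening: -0.001
t 12.18 now a,l,z mm [ 30.7 -73.2 227.4] rv [-0.08  0.05  0.05] need tool xyz mm(RD axes) [-13.7   5.7   1.4] (cur axes) [-13.7   5.6   1.4] F [-1.  -0.1 -0.5] q [-0.33  0.32  1.89  0.    0.93  1.2 ] op -0.0
```

View pics/w11.png

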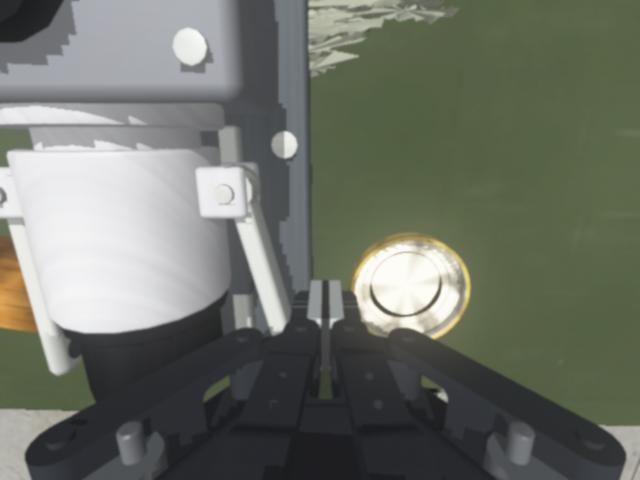

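```bash
python3 -m jog '[{"grip":1,"x":-5,"y":2,"z":0,"rx":0,"ry":0,"rz":0},{"grip":1,"x":-5,"y":2,"z":0,"rx":0,"ry":0,"rz":0},{"grip":1,"x":-3,"y":0,"z":0,"rx":0,"ry":0,"rz":0},{"grip":1,"x":0,"y":0,"z":0,"rx":0,"ry":0,"rz":0}]'
python3 -m jog '[{"grip":1,"x":-2,"y":0,"z":0,"rx":0,"ry":0,"rz":0},{"grip":1,"x":0,"y":0,"z":0,"rx":0,"ry":0,"rz":0}]'
python3 -m jog '[{"grip":1,"x":-2,"y":0,"z":0,"rx":0,"ry":0,"rz":0},{"grip":1,"x":0,"y":0,"z":0,"rx":0,"ry":0,"rz":0}]'
python3 -c "
from h import *
need(.025,-.0595,.226)"
```

```text
time: 12.57
eef_pos: [0.5818, -0.0832, 0.2276]
tcp_rot: [0.719, -0.695, 0.001, -0.001]
contact_force: [-0.0, -0.1, -0.4]
opening: -0.0
time: 12.73
eef_pos: [0.5818, -0.0817, 0.2276]
tcp_rot: [0.719, -0.695, 0.001, -0.001]
contact_force: [-0.1, -0.4, -0.4]
opening: 0.001
time: 12.9
eef_pos: [0.5818, -0.0804, 0.2277]
tcp_rot: [0.719, -0.695, 0.002, -0.0]
contact_force: [-0.8, -4.1, -0.1]
opening: 0.002
t 12.9 now a,l,z mm [ 27.5 -57.8 227.7] rv [-0.18 -0.11  0.05] need tool xyz mm(RD axes) [1.7 2.5 1.7] (cur axes) [1.7 2.5 1.7] F [-0.8 -4.1 -0.1] q [-0.31  0.3   1.91 -0.    0.92  1.23] op 0.0
```

```bash
python3 -m jog '[{"grip":1,"x":-2,"y":0,"z":0,"rx":0,"ry":0,"rz":0},{"grip":1,"x":-0.5,"y":0,"z":0,"rx":0,"ry":0,"rz":0},{"grip":1,"x":0,"y":0,"z":0,"rx":0,"ry":0,"rz":0}]'
python3 -m jog '[{"grip":1,"x":9,"y":0,"z":0,"rx":0,"ry":0,"rz":0},{"grip":1,"x":9,"y":0,"z":0,"rx":0,"ry":0,"rz":0},{"grip":1,"x":0,"y":0,"z":-35,"rx":0,"ry":0,"rz":0},{"grip":1,"x":0,"y":0,"z":-35,"rx":0,"ry":0,"rz":0},{"grip":1,"x":0,"y":0,"z":-35,"rx":0,"ry":0,"rz":0},{"grip":1,"x":40,"y":0,"z":0,"rx":0,"ry":0,"rz":0},{"grip":1,"x":40,"y":0,"z":0,"rx":0,"ry":0,"rz":0},{"grip":1,"x":40,"y":0,"z":0,"rx":0,"ry":0,"rz":0}]'
python3 -m jog '[{"grip":1,"x":30,"y":0,"z":-20,"rx":0,"ry":0,"rz":0},{"grip":1,"x":30,"y":0,"z":-20,"rx":0,"ry":0,"rz":0},{"grip":1,"x":0,"y":0,"z":0,"rx":0,"ry":0,"rz":0}]'
python3 - <<'E'
from h import *
need(.025,-.0595,.226)
c=read_camera("top");f=c["frame"][150:300,230:430][:,:,::-1]
cv2.imwrite("pics/topz12.png",cv2.resize(f,None,fx=4,fy=4,interpolation=cv2.INTER_CUBIC))
c=read_camera("scene");f=c["frame"][150:310,200:400][:,:,::-1]
cv2.imwrite("pics/scz12.png",cv2.resize(f,None,fx=4,fy=4,interpolation=cv2.INTER_CUBIC))
E
```

```text
time: 13.15
eef_pos: [0.5818, -0.0795, 0.2278]
tcp_rot: [0.719, -0.695, 0.003, 0.001]
contact_force: [-1.7, -9.7, -1.6]
opening: 0.002
time: 13.82
eef_pos: [0.5862, -0.2163, 0.3345]
tcp_rot: [0.719, -0.695, 0.002, -0.002]
contact_force: [0.5, 0.1, -0.1]
opening: 0.001
time: 14.07
eef_pos: [0.5881, -0.281, 0.378]
tcp_rot: [0.717, -0.697, 0.006, -0.002]
contact_force: [0.2, -0.7, 1.8]
opening: -0.0
t 14.07 now a,l,z mm [  27.2 -258.4  378. ] rv [-0.64 -0.37 -0.28] need tool xyz mm(RD axes) [-198.9    2.2  152. ] (cur axes) [-199.9    4.9  150.7] F [ 0.2 -0.7  1.8] q [-0.6   0.26  1.66  0.    1.21  0.94] op -0.0
```

View pics/topz12.png

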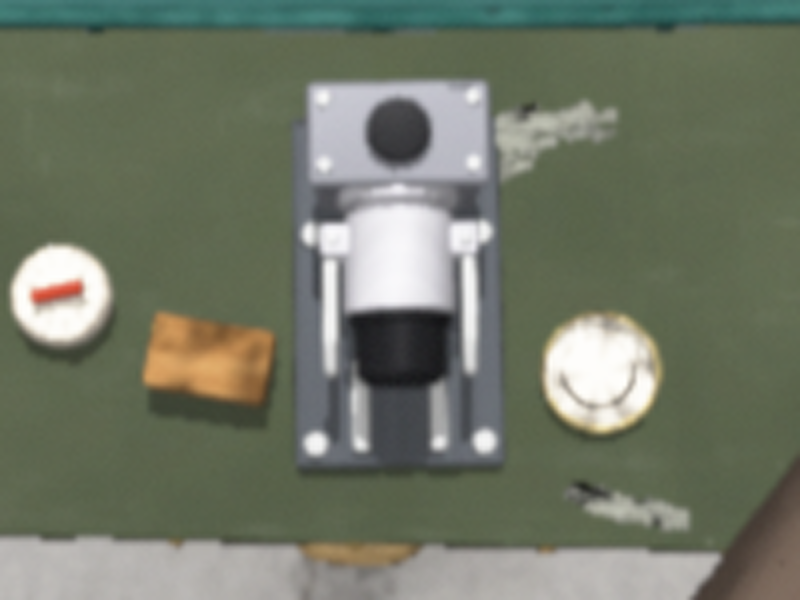

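View pics/scz12.png

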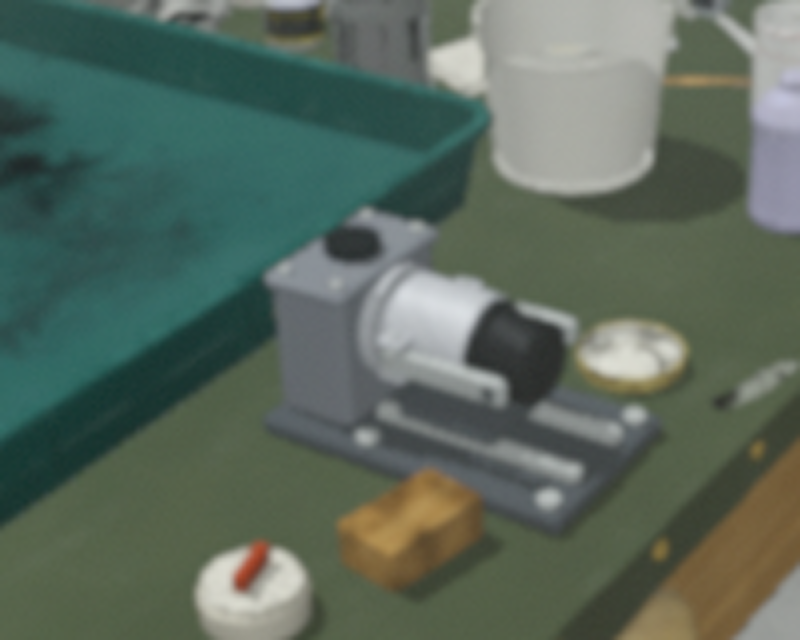

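```bash
python3 -m jog '[{"grip":1,"x":0,"y":0,"z":0,"rx":0,"ry":0,"rz":0},{"grip":1,"x":0,"y":0,"z":0,"rx":0,"ry":0,"rz":0},{"grip":1,"x":0,"y":0,"z":0,"rx":0,"ry":0,"rz":0}]'
python3 - <<'E'
from h import *
from plant import sign_off
c=read_camera("top");q={}
for k,(u,v,z) in {"back":(402,386,.085),"pivL":(335,240,.079),"pivR":(465,238,.079),"tipL":(331,374,.079),"tipR":(470,374,.079)}.items():
    p=onz(c,230+u/4-.375,150+v/4-.375,z); q[k]=np.array([(p-O)@A*1e3,(p-O)@L*1e3]);print(k,np.round(q[k],1))
for (k,sg) in (("L",1),("R",-1)):
    d=q["tip"+k]-q["piv"+k]; print(k,"angle",np.round(np.arctan2(sg*d[1]-2,-d[0]),3))
print(sign_off())
E
```

```text
time: 14.42
eef_pos: [0.5877, -0.2739, 0.3714]
tcp_rot: [0.719, -0.695, -0.0, -0.001]
contact_force: [-0.5, 0.8, -0.2]
opening: -0.001
back [-0.6 -0.1]
pivL [86.9 38. ]
pivR [ 87.1 -38.7]
tipL [ 7.6 41.2]
tipR [  6.5 -40.1]
L angle 0.016
R angle -0.007
the job is handed in; nothing more can be done
None
```

The coupling is fully home on the adaptor and both cam arms are shut, left first, then right. I handed the job in at about 14.5 s of the 51 s allowed; the sign-off reports no verdict.

- **Coupling:** I pushed it with the closed fingers until it reached the stop. The force climbed to about 25 N with almost no further travel. Both arms were still open in the pictures at that point. The last top-camera check put its back face 0.6 mm from the computed home position, the same as before the arms were shut.
- **Cam arms:** I swept each one round its pin and pressed it lightly against its stop, under 10 N. The last check measured angles of about 0.016 rad (left) and -0.007 rad (right), against the 0.12 rad limit.
- **Surroundings:** The block, lid and timer were in the same place in the top view at the end. I did not measure the rinse bottle or tape roll again, but the arm never went near either at their height. At hand-in the arm was clear of everything, with the measured force under 1 N.

No check failed. The one small disagreement was the pins reading 87 mm ahead of the back face instead of 85 mm, which fits the 2 mm camera calibration. My first two move commands were refused because every row needs all its keys; nothing moved and no time was lost.

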